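Power up the amplifier and hold the test probe on its round terminal

TASK

First press the push button on the bench supply fully down and let it come up again, then take the test probe out of its stand and hold its sprung tip on the middle of the round brass terminal in the open amplifier, with the probe square to the terminal's sloping face and pushed gently, so that the tip is about half way in and not bottomed. Finish while still holding the probe there: do not let go or put it down. Leave the two square terminals untouched and do not disturb the loose things on the bench.

Things in the scene. Friction and masses are not known exactly. Their poses are not given: they have to be found in the camera images.
- round_terminal_face (a point): Centre of the contact face of the ROUND test terminal: a flat brass disc, 32 mm across and 6 mm thick, on a slim white pillar inside the open amplifier. The face slopes 20 degrees (0.35 rad) down towards the amplifier's front, the side near which the three terminals stand in a row. z axis = outward normal of the face (up, leaning to the amplifier's front), y axis = level, along the row. About 74 mm above the bench. Rigid.
- square_a_face (a point): Centre of the face of one square brass terminal, 30 x 30 mm, same slope, height and axes, 65 mm from its neighbour in the row of three. Which of the three places is the round one's varies. Not to be touched.
- square_b_face (a point): Centre of the face of the other square brass terminal, as square_a.
- amp: Open-topped aluminium amplifier case, 190 (x) x 220 (y) x 50 mm high, cover off, fixed to the bench; origin at the centre of its underside, z up, front (terminal row, 60 mm in front of the centre) towards its own -x. Behind the row, no higher than 80 mm above the bench: transformer, heat sink, capacitor. Position and yaw vary.
- stand: Black block 70 x 70 x 50 mm high, fixed, with a vertical hole 14 mm wide and 45 mm deep in the middle of its top, in which the probe stands. Origin at the centre of its underside. The stand and the supply may change sides.
- probe_grip (a point): Centre of the handle of the loose cordless test probe, on its axis. Handle: grey round cylinder 22 mm across, 80 mm long (40 mm above and 40 mm below this point), its lower end resting on top of the stand, so this point is 90 mm above the bench at the start. z axis = along the probe, away from the tip; the probe starts upright. Below the handle a 10 mm thick nose 25 mm long, then the sprung steel tip (5 mm thick, round end) 14 mm further. About 90 g.
- probe_tip (a point): Outer end of the sprung tip, on the probe's axis, 79 mm from probe_grip when the tip is out. Same axes as probe_grip.
- tip (a joint): How far the sprung tip is pushed into the probe, m: 0 = fully out, 0.010 = bottomed. The spring pushes with about 1 N as it starts to move, 3 N half way in (0.005) and 5 N just before it bottoms.
- supply: Grey bench supply box, 100 x 90 x 55 mm high, fixed, with a push button in the middle of its top. Origin at the centre of its underside.
- button_top (a point): Centre of the top of the supply's black push button, 32 mm across, in a steel collar; it moves down with the button. About 77 mm above the bench when up. z up.
- button (a joint): How far the push button is pressed, m: 0 = up, 0.006 = fully down. Sprung: fully down takes about 5 N; it comes up again when let go.
- probe: The whole probe, handle, nose and tip; origin on its axis at the lower end of the handle, 40 mm from probe_grip; axes as probe_grip.
- round_terminal: The round terminal with its pillar; origin at the foot of the pillar on the amplifier's floor, 70 mm below its face's centre and up to 3 mm behind it; z up.
- square_a: The square_a terminal with its pillar; origin at the foot of the pillar on the amplifier's floor, 70 mm below its face's centre and up to 3 mm behind it; z up.
- square_b: The square_b terminal with its pillar; origin at the foot of the pillar on the amplifier's floor, 70 mm below its face's centre and up to 3 mm behind it; z up.
- screwdriver: loose hand screwdriver lying on the bench, black handle; lies along its own x axis, handle to -x. To be left alone.
- volume_knob: loose aluminium volume knob, 36 mm across, 20 mm high; origin at the centre of its underside. To be left alone.
- fuse_carton: loose small cardboard carton, 60 x 40 x 25 mm; origin at the centre of its underside. To be left alone.
- record_weight: loose turned steel record weight, 72 mm across, 45 mm high; origin at the centre of its underside. To be left alone.
- spray_can: loose spray can, 52 mm across, 150 mm high; origin at the centre of its underside. To be left alone.
- screw_jar: loose jar, 60 mm across, 70 mm high; origin at the centre of its underside. To be left alone.
- parts_tray: loose grey tray with compartments, 100 x 140 x 30 mm; origin at the centre of its underside. To be left alone.
Mind the look-alikes: they are no part of the job. Leave any blue look-alike of the round_terminal alone. Leave any green look-alike of the probe alone.

How it is judged:
By the outcome, as a careful person would: the job done as asked, in the order asked, and still so for the second after the job is handed in, while the arm keeps its last pose, push and grip.
It also fails if it takes over 58 s, if anything falls off the work surface, if the arm or the gripper's body presses on something with over 40 N, if the wrist force passes 120 N, or if a joint passes its speed limit or range.

ROBOT

A 6-joint arm with a two-finger parallel gripper is mounted at the origin on the work surface. World frame = base frame: x ahead of the robot, y to its left, z up, the work surface at z = 0. Lengths are in m, angles in rad, forces in N, time in s.
With the tool pointing down it reaches from about 0.325 to 0.775 m from the base axis. Payload 9.3 kg.
Tool frame: the origin (TCP) lies on the centre line of the jaws, within the pads' length; the fingertips stand 19 mm ahead of it and the grasp point (between the pads) is the TCP; z points along the fingers, x is the direction in which the jaws open and shut, and the axes are right-handed (so a half turn about z gives the same grasp; the last joint's range is limited). The gripper opens to 85 mm and grips with 20 to 120 N. Pads are 22 mm wide; open, the fingers measure 114 mm over their backs; the gripper's body (76 mm by 85 mm) begins 54 mm behind the grasp point. The pads swing forward as they close: fully open they stand 13 mm farther back than shut.
Start: joints at [-1.424, 0.259, 0.021, 1.334, 0, 1.418], TCP at [0.162, -0.525, 0.25] pointing down, gripper open.
Joint ranges: [-3.04, 3.04], [-0.91, 1.82], [-1.04, 1.36], [-1.92, 1.95], [-1.52, 1.45], [-3.14, 3.14]. Speed limits (rad/s): [2.22, 2.22, 2.79, 3.14, 3.14, 3.14].

INTERFACE

Orientations are given as a rotation vector (axis times angle).
In Python, from plant import monitor, get_image, camera_params, workorder, regions_of, landmark_of gives the robot as it stands.
- The arm moves only by the shell command python3 -m handwheel 'ROWS' [FORCE]. ROWS is JSON, one flat list of numbers, 7 for each row, row after row: the shift along the tool's x, y, z in mm, then the turn, a rotation vector about the tool's x, y, z in rad, then the closure, from 0 (fully open) to 1 (shut). In form: [x, y, z, wx, wy, wz, jaw, x, y, z, wx, wy, wz, jaw, ...]. A call has exactly 10 rows; each row shifts and turns the commanded pose from where the row before left it, along the tool's axes as they then stand; what a row does not reach is not made up. A row lasts 1/12 s, in which the tool goes at most 41.7 mm and 7.16 degrees, less where a joint would pass 70% of its speed; a pose out of reach is approached as far as the arm can. A call is refused whole if a number of a shift passes 41.7 or a number of a turn 0.125, either way. A call with a gripper value outside its range is refused whole. The fingers move at their own pace and stop on an object; FORCE is the grip in N (left out, the last holds). Time passes only in rows, so rows that do not move let the fingers close, or fill a call up. It gives the time, the measured TCP pose, the force and the opening at its end, in the units of the state.
- monitor.sense(): the state, without advancing time (a new reading comes with each control period).
- get_image(name): name is "side" or "top" or "wrist"; returns the picture (384x512x3 uint8, blue, green, red); there is no depth.
- camera_params(name): a dict with "intrinsics" (3x3 intrinsics, pixels), "extrinsics" (4x4, takes a point from camera to world coordinates). Camera axes: x right, y down, z forward; pixel columns grow to the right and rows downward; lengths in m; the calibration is good to about 2 mm. A picture is of the moment at which its call begins: read the wrist's pose just before it. camera_params takes no time and is no camera call; for the wrist camera it gives the pose at the moment of the call.
- workorder.hand_in(): hands the job in, once; it reports no verdict.
Trained networks look in the newest picture that a camera, given by its name, has taken for a name from the list of things; names that differ only in an ending like _2 or _b are one class to them, and where a whole thing is asked for, a point or a joint stands for the part that bears it (a point fixed in the world has none). Each returns a list of dicts, best first, with "confidence" (0 to 1); they miss things now and then, are a little off and sometimes report something else, mostly with a low value. They report only what shows in the picture. A call takes as long as a camera call. They do not tell look-alikes from the thing itself.
- regions_of(camera, label): "region" (384x512 bool, what is visible of it) and "pixel" ([column, row] in pixels, amid what is visible of it).
- landmark_of(camera, label): "pixel" ([column, row] in pixels: a listed point, or the origin of a listed thing).
The state is a dict: "clock": time; "joint_pos": joint angles; "joint_velocities": joint speeds; "joint_efforts": joint torques, N m; "eef_pos": TCP position; "tool_rot": TCP orientation; "ft_force": force on the tool from outside, world axes, zero at the start; "moment": the same for the moment, N m; "finger_gap": finger opening in m.
Only numpy, scipy, OpenCV 4.12 (cv2) and the standard library are available. Lean on these libraries where they do the work, as an engineer would, in place of code of your own. Each camera call takes 0.05 s, during which the arm holds its last target. There are 200 camera calls.

## Working session

There is one attempt and no reset: what is moved stays moved. The work goes in short steps, Python scripts to look and compute and a shell command to move; the robot and the scene stay as the last step left them, time stands still between calls to the robot, and variables do not carry over. Pictures are saved under pics/ and viewed, about 8 in all and at most 12, crops included, and the job is handed in when it is done.

```bash
mkdir -p pics
cat > h.py <<'E'
import numpy as np,cv2
from scipy.spatial.transform import Rotation as R
from plant import monitor,get_image,camera_params,workorder,regions_of,landmark_of
def ray(P,px):
    K=np.array(P["intrinsics"]);T=np.array(P["extrinsics"])
    d=T[:3,:3]@np.linalg.solve(K,[px[0],px[1],1.]);return T[:3,3],d/np.linalg.norm(d)
def tri(rs):
    A=0;b=0
    for o,d in rs:
        M=np.eye(3)-np.outer(d,d);A=A+M;b=b+M@o
    x=np.linalg.solve(A,b);return x,[round(1e3*np.linalg.norm((np.eye(3)-np.outer(d,d))@(x-o)),1) for o,d in rs]
def atz(P,px,z):
    o,d=ray(P,px);return o+d*(z-o[2])/d[2]
def proj(P,X):
    K=np.array(P["intrinsics"]);T=np.linalg.inv(P["extrinsics"])
    c=K@(T[:3,:3]@X+T[:3,3]);return c[:2]/c[2]
E
python3 - <<'E'
from h import *
np.set_printoptions(precision=4,suppress=True)
s=monitor.sense();print(s)
for c in("top","side","wrist"):
    P=camera_params(c);im=get_image(c);cv2.imwrite(f"pics/{c}0.png",im)
    print(c,P["extrinsics"],P["intrinsics"])
    if c=="wrist":continue
    for l in("round_terminal_face","square_a_face","probe_grip","button_top","probe_tip","stand","supply","amp"):
        print(c,l,[(np.round(q["pixel"],1).tolist(),round(q["confidence"],2)) for q in landmark_of(c,l)])
a=cv2.imread("pics/top0.png");b=cv2.imread("pics/side0.png")
E
```

```text
{'clock': 0.0, 'joint_pos': array([-1.4236,  0.2592,  0.0208,  1.3337,  0.    ,  1.4182]), 'joint_velocities': array([-0.0006,  0.0003, -0.001 ,  0.0004,  0.0001,  0.0017]), 'joint_efforts': array([ -0.0037, -55.5643,  34.4529,   0.0138,  -0.0003,   0.    ]), 'eef_pos': array([ 0.1624, -0.5252,  0.2497]), 'tool_rot': array([-2.5276,  1.8642,  0.0014]), 'ft_force': array([-0.5274, -0.3568,  0.1424]), 'moment': array([-0.0019,  0.0113, -0.0012]), 'finger_gap': 0.08546694293354862}
top [[ 0.028  -0.9824  0.1848  0.3102]
 [-0.999  -0.0337 -0.0281  0.0055]
 [ 0.0338 -0.1838 -0.9824  1.2026]
 [ 0.      0.      0.      1.    ]] [[381.4507   0.     258.2837]
 [  0.     381.4507 192.257 ]
 [  0.       0.       1.    ]]
top round_terminal_face [([238.5, 171.9], 0.48), ([202.7, 182.4], 0.48)]
top square_a_face [([262.4, 174.1], 0.52)]
top probe_grip [([352.4, 217.5], 0.59), ([317.2, 215.4], 0.59)]
top button_top [([135.0, 208.2], 0.62)]
top probe_tip []
top stand [([341.2, 225.8], 0.57)]
top supply [([142.9, 213.2], 0.72), ([256.9, 184.0], 0.3), ([136.1, 207.1], 0.17)]
top amp [([266.6, 167.4],
[... 248 characters left out ...]
   0.       1.    ]]
side round_terminal_face [([262.9, 178.6], 0.65), ([231.7, 161.5], 0.62)]
side square_a_face [([268.0, 198.3], 0.54)]
side probe_grip [([257.6, 268.4], 0.65), ([276.4, 305.2], 0.52)]
side button_top [([178.1, 129.6], 0.39)]
side probe_tip [([273.2, 315.6], 0.5)]
side stand [([271.7, 323.7], 0.85)]
side supply [([186.7, 149.4], 0.81)]
side amp [([274.8, 324.2], 0.69), ([289.7, 215.9], 0.57), ([257.8, 198.2], 0.57), ([390.5, 338.0], 0.46)]
wrist [[ 0.2948 -0.9124 -0.2838  0.2349]
 [-0.9556 -0.2815 -0.0877 -0.5034]
 [ 0.0002  0.2971 -0.9548  0.3751]
 [ 0.      0.      0.      1.    ]] [[339.2414   0.     255.4926]
 [  0.     339.2414 189.7233]
 [  0.       0.       1.    ]]
```

View pics/top0.png

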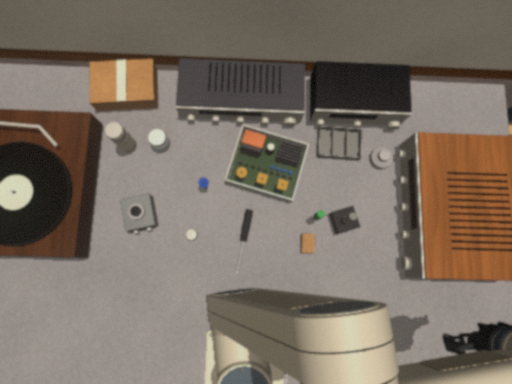

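View pics/side0.png

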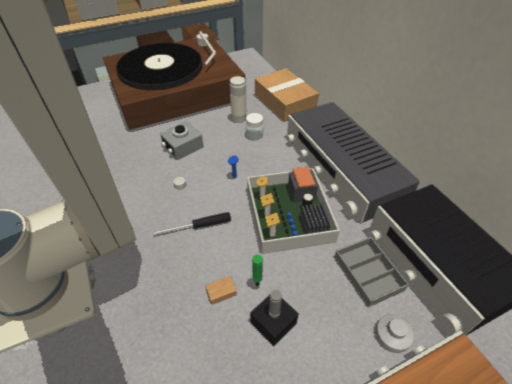

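The top view shows the open amp, with its terminals at (241,172), (262,179) and (281,185). The stand is at (345,219) and the supply at (138,212).

Candidates that could be mistaken for the targets:
- **Round terminal:** brass one at (241,172); blue look-alike at (203,183); squares at (262,179) and (281,185).
- **Probe:** grey one in the stand at (350,217), side view (276,303); green look-alike at (320,215), side view (257,268).

I choose the brass round terminal and the grey probe, and check both in one crop.

Run:
```python
from h import *
np.set_printoptions(precision=4,suppress=True)
t=camera_params("top");s=camera_params("side")
for n,a,b in(("round",(238.5,171.9),(262.9,178.6)),("blue",(202.7,182.4),(231.7,161.5)),("probe_grip",(352.4,217.5),(276.4,305.2)),("green_grip",(317.2,215.4),(257.6,268.4)),("button",(135,208.2),(178.1,129.6)),("sqmid",(262,179),(267.5,200)),("sqend",(281,185),(272.5,220)),("stand",(341.2,225.8),(271.7,323.7)),("supply",(142.9,213.2),(186.7,149.4))):
    print(n,*tri([ray(t,a),ray(s,b)]))
A=cv2.imread("pics/top0.png")[140:270,115:375];B=cv2.imread("pics/side0.png")[160:350,200:350]
A=cv2.resize(A,None,fx=3,fy=3,interpolation=2)[:, :]
A=cv2.resize(cv2.imread("pics/top0.png")[125:240,220:370],(450,345),interpolation=2);B=cv2.resize(B,(345*150//190+60,423),interpolation=2)
h=423;A=cv2.copyMakeBorder(A,0,h-345,0,0,0)
cv2.imwrite("pics/crop1.png",np.hstack([A,B]))
```

```text
round [0.5867 0.0343 0.0741] [np.float64(3.5), np.float64(3.5)]
blue [0.5477 0.1431 0.0624] [np.float64(1.6), np.float64(1.6)]
probe_grip [ 0.452  -0.3036  0.1018] [np.float64(0.4), np.float64(0.4)]
green_grip [ 0.4589 -0.2046  0.0783] [np.float64(1.4), np.float64(1.4)]
button [0.4564 0.3375 0.0713] [np.float64(6.0), np.float64(6.0)]
sqmid [ 0.5659 -0.0374  0.0732] [np.float64(2.0), np.float64(2.0)]
sqend [ 0.5502 -0.0959  0.0684] [np.float64(1.8), np.float64(1.8)]
stand [ 0.4429 -0.2963  0.0029] [np.float64(6.3), np.float64(6.3)]
supply [ 0.4614  0.3349 -0.0116] [np.float64(3.0), np.float64(3.0)]
```

View pics/crop1.png

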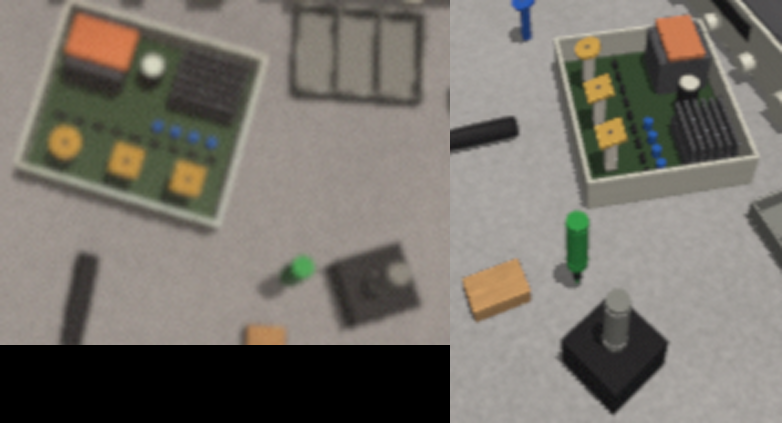

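Choice confirmed: the round brass terminal sits at the +y end of the row, and the grey probe stands in the black stand. I turn the tool so x points along the amp's depth, then go over the probe.

```bash
python3 -m handwheel '[0,0,0,0,0,-0.125,0, 0,0,0,0,0,-0.125,0, 0,0,0,0,0,-0.125,0, 0,0,0,0,0,-0.125,0, 0,0,0,0,0,-0.125,0, 0,0,0,0,0,-0.125,0, 0,0,0,0,0,-0.125,0, 0,0,0,0,0,-0.122,0, 0,0,0,0,0,0,0, 0,0,0,0,0,0,0]'
python3 -m handwheel '[21.7,-29.4,0,0,0,0,0, 21.7,-29.4,0,0,0,0,0, 21.7,-29.4,0,0,0,0,0, 21.7,-29.4,0,0,0,0,0, 21.7,-29.4,0,0,0,0,0, 21.7,-29.4,0,0,0,0,0, 21.7,-29.4,0,0,0,0,0, 21.7,-29.4,0,0,0,0,0, 21.7,-29.4,0,0,0,0,0, 21.7,-29.4,0,0,0,0,0]'
cat >> h.py <<'E'
def look(lbls,name):
    get_image("wrist") if 0 else None
    P=camera_params("wrist");im=get_image("wrist");cv2.imwrite(f"pics/{name}.png",im)
    s=monitor.sense();print(s["clock"],s["eef_pos"],s["tool_rot"],s["joint_pos"])
    for l in lbls:
        for q in landmark_of("wrist",l):print(l,np.round(q["pixel"],1).tolist(),round(q["confidence"],2))
    np.savez(f"pics/{name}.npz",K=P["intrinsics"],T=P["extrinsics"])
    return P,im
def load(n):
    z=np.load(f"pics/{n}.npz");return dict(intrinsics=z["K"],extrinsics=z["T"])
E
python3 - <<'E'
from h import *
np.set_printoptions(precision=4,suppress=True)
P,im=look(["probe_grip","stand"],"w1")
for n,X in(("probe",[.452,-.3036,.1]),("green",[.4589,-.2046,.078])):print(n,proj(P,np.array(X)))
E
```

```text
clock: 1.78
eef_pos: [0.1624, -0.5255, 0.2503]
tool_rot: [3.111, -0.435, 0.0]
ft_force: [0.8, 0.1, 0.0]
finger_gap: 0.0857
clock: 2.62
eef_pos: [0.4521, -0.2998, 0.2505]
tool_rot: [3.111, -0.436, 0.001]
ft_force: [0.9, -1.2, -0.0]
finger_gap: 0.0852
2.6667 [ 0.4559 -0.2963  0.2503] [-3.11    0.4313 -0.0031] [-0.7321  0.2473  0.006   1.3288  0.0026  1.1143]
probe_grip [258.1, 170.3] 0.91
probe_grip [233.3, 61.1] 0.84
stand [255.8, 152.7] 0.75
probe [256.5424 182.4268]
green [231.413   61.3759]
```

View pics/w1.png

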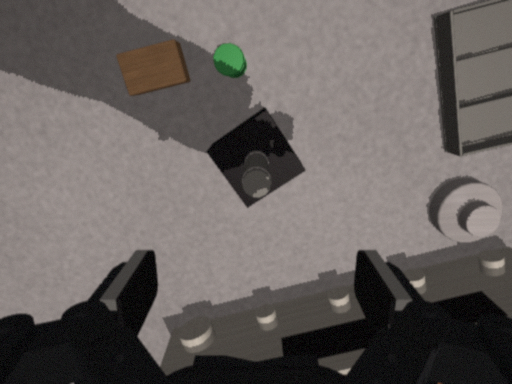

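The wrist view shows the grey probe's cap at (257,182) in its black stand, and the green look-alike at (230,58). Next, over the amp.

```bash
python3 -m handwheel '[3.5,-35,0,0,0,0,0, 3.5,-35,0,0,0,0,0, 3.5,-35,0,0,0,0,0, 3.5,-35,0,0,0,0,0, 3.5,-35,0,0,0,0,0, 3.5,-35,0,0,0,0,0, 3.5,-35,0,0,0,0,0, 3.5,-35,0,0,0,0,0, 3.5,-35,0,0,0,0,0, 0,0,0,0,0,0,0]'
python3 - <<'E'
from h import *
np.set_printoptions(precision=4,suppress=True)
w=load("w1")
print("cap@130",atz(w,(257,183),.13),"grip@90",atz(w,(258.1,170.3),.09),"foot",atz(w,(256.5,157),.05))
P,im=look(["round_terminal_face","square_a_face"],"w2")
cv2.imwrite("pics/w2z.png",cv2.resize(im[100:330,120:390],None,fx=2.4,fy=2.4,interpolation=2))
print(proj(P,np.array([.5867,.0343,.0741])))
E
```

```text
clock: 3.6
eef_pos: [0.5675, -0.0029, 0.2501]
tool_rot: [-3.111, 0.429, -0.0]
ft_force: [-0.8, -0.4, -0.9]
finger_gap: 0.0857
cap@130 [ 0.4545 -0.2958  0.13  ] grip@90 [ 0.4555 -0.2963  0.09  ] foot [ 0.4552 -0.2927  0.05  ]
3.65 [ 0.5668 -0.0049  0.25  ] [-3.1121  0.4291  0.0004] [-0.1566  0.2878  0.0618  1.345   0.      1.6882]
round_terminal_face [265.8, 136.6] 0.97
square_a_face [262.3, 202.6] 0.9
square_a_face [265.5, 235.6] 0.43
[265.0732 125.6889]
```

View pics/w2.png

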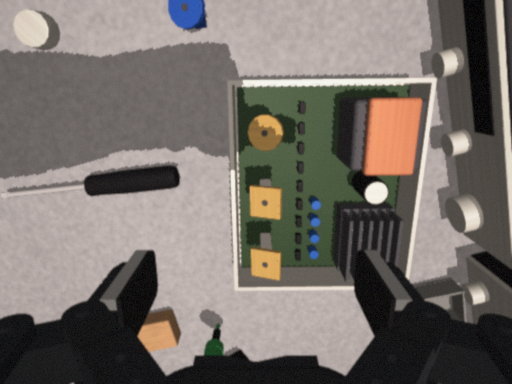

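Round terminal's centre mark is at (265,133), with the squares' at (265,203) and (265,265). The row runs straight down the picture. On to the button, closing the jaws on the way.

```bash
python3 -m handwheel '[-22,-33,0,0,0,0,1, -22,-33,0,0,0,0,1, -22,-33,0,0,0,0,1, -22,-33,0,0,0,0,1, -22,-33,0,0,0,0,1, -22,-33,0,0,0,0,1, -22,-33,0,0,0,0,1, -22,-33,0,0,0,0,1, -22,-33,0,0,0,0,1, 0,0,0,0,0,0,1]' 30
python3 - <<'E'
from h import *
np.set_printoptions(precision=4,suppress=True)
w=load("w2")
a=[atz(w,p,.074) for p in((265,133),(265,203),(265,265))];print(*a)
d=a[0]-a[2];print("yaw",np.arctan2(-d[0],d[1]),np.linalg.norm(d),"net",atz(w,(265.8,136.6),.074))
P,im=look(["button_top","supply"],"w3")
for z in(.071,.077):print(z,proj(P,np.array([.4564,.3375,z])))
for q in regions_of("wrist","button_top"):print("reg",q["pixel"],q["confidence"],q["region"].sum())
for q in landmark_of("wrist","button_top")[:1]:print(atz(P,q["pixel"],.077))
E
```

```text
clock: 4.58
eef_pos: [0.4546, 0.3364, 0.2503]
tool_rot: [-3.111, 0.427, 0.001]
ft_force: [0.3, -1.0, 0.7]
finger_gap: 0.0005
[0.585  0.0281 0.074 ] [ 0.5677 -0.035   0.074 ] [ 0.5505 -0.0983  0.074 ]
yaw -0.26646902709642534 0.1310250096375259 net [0.5848 0.0249 0.074 ]
4.6333 [0.4555 0.3342 0.2502] [ 3.1124 -0.4274 -0.0002] [0.4843 0.2844 0.0574 1.3439 0.     2.3281]
button_top [255.9, 172.0] 0.79
supply [256.6, 155.6] 0.69
0.071 [257.2054 168.5741]
0.077 [257.2289 170.1407]
reg [258.5, 166.2] 0.76 921
[0.4548 0.3362 0.077 ]
```

View pics/w3.png

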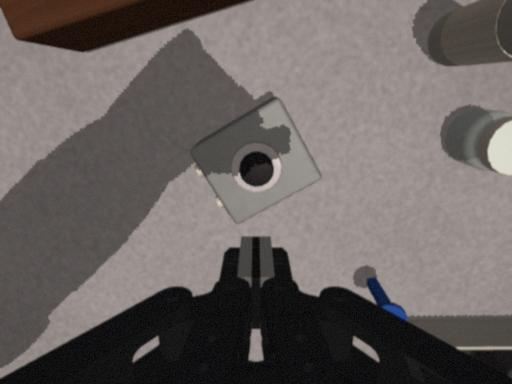

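The button, at (257,168), is right under the closed fingertips. Coming down on it.

```bash
python3 -m handwheel '[0,-1,36,0,0,0,1, 0,-1,36,0,0,0,1, 0,0,36,0,0,0,1, 0,0,36,0,0,0,1, 0,0,4,0,0,0,1, 0,0,2,0,0,0,1, 0,0,2,0,0,0,1, 0,0,2,0,0,0,1, 0,0,2,0,0,0,1, 0,0,0,0,0,0,1]'
```

```text
clock: 5.67
eef_pos: [0.4576, 0.3353, 0.0956]
tool_rot: [-3.111, 0.429, -0.004]
ft_force: [1.2, -0.0, 2.2]
finger_gap: -0.0002
```

```bash
python3 -m handwheel '[0,0,1,0,0,0,1, 0,0,1,0,0,0,1, 0,0,1,0,0,0,1, 0,0,1,0,0,0,1, 0,0,1,0,0,0,1, 0,0,0.5,0,0,0,1, 0,0,0,0,0,0,1, 0,0,0,0,0,0,1, 0,0,0,0,0,0,1, 0,0,0,0,0,0,1]'
```

```text
clock: 6.5
eef_pos: [0.4575, 0.3353, 0.09]
tool_rot: [-3.111, 0.429, -0.003]
ft_force: [1.7, -0.6, 12.5]
finger_gap: 0.0
```

```bash
python3 -m handwheel '[0,0,0.5,0,0,0,1, 0,0,0,0,0,0,1, 0,0,0,0,0,0,1, 0,0,0,0,0,0,1, 0,0,0,0,0,0,1, 0,0,0,0,0,0,1, 0,0,0,0,0,0,1, 0,0,0,0,0,0,1, 0,0,0,0,0,0,1, 0,0,0,0,0,0,1]'
```

```text
clock: 7.33
eef_pos: [0.4575, 0.3353, 0.0899]
tool_rot: [-3.111, 0.429, -0.004]
ft_force: [-0.3, -2.7, 16.3]
finger_gap: -0.0003
```

The TCP stopped at 0.0899 with the force at 16 N, having travelled about 6 mm since contact, so the button is fully down. Next I lift off and go to the probe.

```bash
python3 -m handwheel '[0,0,-40,0,0,0,1, 0,0,-40,0,0,0,1, 0,0,-40,0,0,0,1, 0,0,-40,0,0,0,1, 10.5,38,0,0,0,0,1, 10.5,38,0,0,0,0,0.3, 10.5,38,0,0,0,0,0.3, 10.5,38,0,0,0,0,0.3, 10.5,38,0,0,0,0,0.3, 10.5,38,0,0,0,0,0.3]'
python3 -m handwheel '[10.5,38,0,0,0,0,0.3, 10.5,38,0,0,0,0,0.3, 10.5,38,0,0,0,0,0.3, 10.5,38,0,0,0,0,0.3, 10.5,38,0,0,0,0,0.3, 10.5,38,0,0,0,0,0.3, 10.5,38,0,0,0,0,0.3, 10.5,38,0,0,0,0,0.3, 10.5,38,0,0,0,0,0.3, 10.5,38,0,0,0,0,0.3]'
python3 - <<'E'
from h import *
np.set_printoptions(precision=4,suppress=True)
for q in landmark_of("top","button_top")[:2]:print("topbtn",q["pixel"])
P,im=look(["probe_grip","stand"],"w4")
for q in regions_of("wrist","probe_grip"):
    r=np.argwhere(q["region"]);print("reg",q["pixel"],q["confidence"],r.min(0),r.max(0))
print(proj(P,np.array([.455,-.2955,.13])))
cv2.imwrite("pics/w4z.png",cv2.resize(im[80:280,150:370],None,fx=3,fy=3,interpolation=2))
E
```

```text
clock: 8.17
eef_pos: [0.4545, 0.0971, 0.2478]
tool_rot: [-3.112, 0.428, 0.003]
ft_force: [-0.0, -0.5, -0.1]
finger_gap: 0.059
clock: 9.0
eef_pos: [0.4531, -0.2972, 0.2476]
tool_rot: [-3.111, 0.429, 0.002]
ft_force: [0.9, 0.1, 0.6]
finger_gap: 0.0598
topbtn [135.0, 208.2]
9.1 [ 0.4533 -0.3002  0.2466] [-3.1105  0.4358  0.0033] [-0.7391  0.2503  0.0006  1.3233 -0.0006  1.1101]
probe_grip [230.3, 58.2] 0.71
probe_grip [253.7, 166.7] 0.67
stand [255.5, 147.4] 0.58
stand [251.6, 161.4] 0.47
reg [226.6, 55.0] 0.96 [ 37 210] [ 73 245]
reg [253.2, 174.1] 0.58 [148 239] [193 268]
[254.8843 179.6168]
```

View pics/w4z.png

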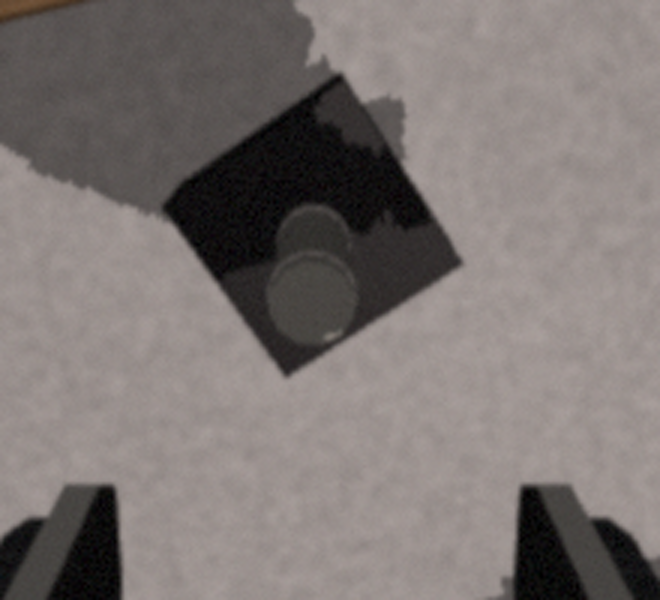

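The cap, at (254,179), matches my earlier estimate within 1 px. I descend to grip height and close.

```bash
python3 -m handwheel '[0,-2.6,30,0,0,0,0.3, 0,-2,30,0,0,0,0.3, 0,0,30,0,0,0,0.3, 0,0,30,0,0,0,0.3, 0,0,20,0,0,0,0.3, 0,0,10,0,0,0,0.3, 0,0,6.5,0,0,0,0.3, 0,0,0,0,0,0,0.3, 0,0,0,0,0,0,0.3, 0,0,0,0,0,0,0.3]' 40
python3 -m handwheel '[0,0,0,0,0,0,0.6, 0,0,0,0,0,0,0.65, 0,0,0,0,0,0,0.7, 0,0,0,0,0,0,0.75, 0,0,0,0,0,0,0.8, 0,0,0,0,0,0,0.9, 0,0,0,0,0,0,1, 0,0,0,0,0,0,1, 0,0,0,0,0,0,1, 0,0,0,0,0,0,1]' 40
```

```text
clock: 10.08
eef_pos: [0.4559, -0.2916, 0.0932]
tool_rot: [3.111, -0.428, 0.003]
ft_force: [-0.5, 0.3, 0.8]
finger_gap: 0.0596
clock: 10.92
eef_pos: [0.4553, -0.2915, 0.0923]
tool_rot: [3.112, -0.429, 0.001]
ft_force: [-1.1, 0.0, 6.2]
finger_gap: 0.0208
```

Gripped, with a gap of 21 mm. Lifting straight out.

```bash
python3 -m handwheel '[0,0,-3,0,0,0,1, 0,0,-6,0,0,0,1, 0,0,-10,0,0,0,1, 0,0,-15,0,0,0,1, 0,0,-20,0,0,0,1, 0,0,-25,0,0,0,1, 0,0,-25,0,0,0,1, 0,0,-16,0,0,0,1, 0,0,-5,0,0,0,1, 0,0,0,0,0,0,1]'
python3 - <<'E'
from h import *
np.set_printoptions(precision=4,suppress=True)
P,im=look(["probe_tip","probe_grip"],"w5")
s=monitor.sense();M=R.from_rotvec(s["tool_rot"]).as_matrix();print(s["eef_pos"],s["ft_force"],s["finger_gap"])
ts=s["eef_pos"]+M[:,2]*.079
for c in("side","top"):
    cv2.imwrite(f"pics/{c}5.png",get_image(c));Q=camera_params(c);print(c,"pred tip",proj(Q,ts))
    for q in landmark_of(c,"probe_tip"):print(c,q["pixel"],q["confidence"])
print("pred wrist tip",proj(P,ts))
a=cv2.imread("pics/side5.png");q=proj(camera_params("side"),ts).astype(int)
z=cv2.resize(a[max(0,q[1]-60):q[1]+40,q[0]-50:q[0]+50],(390,390),interpolation=2)
cv2.imwrite("pics/c5.png",np.hstack([z,cv2.resize(im[100:384,113:397],(390,390))]))
E
```

```text
clock: 11.75
eef_pos: [0.4556, -0.2917, 0.2184]
tool_rot: [3.111, -0.429, 0.004]
ft_force: [0.0, 0.1, -1.4]
finger_gap: 0.0209
11.8 [ 0.4552 -0.2914  0.217 ] [ 3.1118 -0.429   0.001 ] [-0.7247  0.2537 -0.0705  1.2459  0.      1.1201]
probe_tip [254.9, 212.8] 0.52
probe_grip [254.6, 281.6] 0.7
probe_grip [231.1, 70.9] 0.57
[ 0.4548 -0.291   0.2157] [ 0.179   0.9668 -0.8915] 0.02130072081467694
side pred tip [275.1607 290.4715]
top pred tip [351.395  214.8039]
pred wrist tip [253.4811 205.4395]
```

View pics/c5.png

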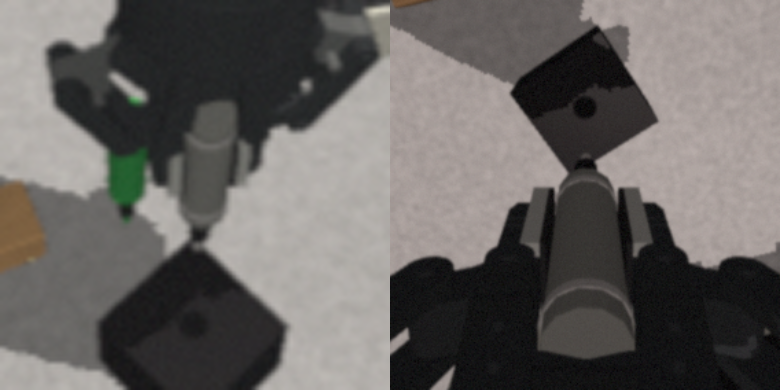

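The probe hangs between the pads with its tip at wrist pixel (255,213), about 7 px from the on-centre prediction. That fits its axis lying about 4 mm to tool +y. I'll work out the offset from the two views.

Run:
```python
from h import *
np.set_printoptions(precision=4,suppress=True)
s=monitor.sense();M=R.from_rotvec([3.1115,-.429,.002]).as_matrix();p=np.array([.4552,-.2915,.2172])
w=load("w5");S=camera_params("side")
x,r=tri([ray(w,(255.2,212.5)),ray(S,(275.9,292))]);print("tip",x,r,"tool",1e3*M.T@(x-p))
for oy in(0,.0044):
  print(oy,*[ (k,proj(w,p+M@np.array([0,oy,k])),proj(S,p+M@np.array([0,oy,k]))) for k in(-.04,.04,.065,.079)])
im=cv2.imread("pics/w5.png")[...,1].astype(int)
print("col255 rows",[(i,im[i,255]) for i in range(200,384,4)])
# terminal: w2 + top/side by centre marks
t=camera_params("top");w2=load("w2")
A=cv2.cvtColor(cv2.imread("pics/top0.png"),cv2.COLOR_BGR2HSV);
for n,Pm in(("top0",t),("side0",S),("w2",w2)):
    h=cv2.cvtColor(cv2.imread(f"pics/{n}.png"),cv2.COLOR_BGR2HSV)
    c=proj(Pm,np.array([.585,.028,.074]));m=cv2.inRange(h,(12,110,90),(30,255,255))
    k,lab,st,ce=cv2.connectedComponentsWithStats(m)
    j=[i for i in range(1,k) if st[i,4]>15 and np.hypot(*(ce[i]-c))<90]
    print(n,c,[(ce[i],st[i,2:]) for i in j])
```

```text
tip [ 0.4544 -0.2951  0.1385] [np.float64(0.3), np.float64(0.3)] tool [ 0.0708  3.6846 78.7087]
0 (-0.04, array([253.8571, 340.4803]), array([278.5302, 255.1858])) (0.04, array([254.4461, 232.1893]), array([276.4849, 279.8401])) (0.065, array([254.5401, 214.9146]), array([275.9226, 286.6185])) (0.079, array([254.5837, 206.892 ]), array([275.6215, 290.2477]))
0.0044 (-0.04, array([253.8842, 352.0795]), array([279.1155, 257.5262])) (0.04, array([254.4577, 239.7048]), array([277.0052, 282.0745])) (0.065, array([254.5497, 221.6694]), array([276.4253, 288.8195])) (0.079, array([254.5925, 213.2833]), array([276.1149, 292.4301]))
col255 rows [(200, np.int64(44)), (204, np.int64(43)), (208, np.int64(39)), (212, np.int64(69)), (216, np.int64(17)), (220, np.int64(5)), (224, np.int64(58)), (228, np.int64(70)), (232, np.int64(64)), (236, np.int64(53)), (240, np.int64(55)), (244, np.int64(51)), (248, np.int64(54)), (252, np.int64(53)), (256, np.int64(53)), (260, np.int64(53)), (264, np.int64(51)), (268, np.int64(52)), (272, np.int64(53)), (276, np.int64(53)), (280, np.int64(55)), (284, np.int64(4
[... 499 characters left out ...]
64(18))]
top0 [240.8477 171.4379] [(array([241.2909, 171.9545]), array([ 12,  12, 110], dtype=int32)), (array([261.6508, 177.9206]), array([ 13,  13, 126], dtype=int32)), (array([282.122 , 184.2033]), array([ 13,  13, 123], dtype=int32))]
side0 [262.1019 180.763 ] [(array([285.1363,  93.838 ]), array([  62,   52, 1753], dtype=int32)), (array([261.8587, 181.2717]), array([11, 10, 92], dtype=int32)), (array([266.8058, 199.3741]), array([ 15,  14, 139], dtype=int32)), (array([272.2645, 219.4645]), array([ 15,  15, 155], dtype=int32))]
w2 [265.0912 133.1456] [(array([265.1732, 131.9104]), array([ 36,  37, 993], dtype=int32)), (array([265.4012, 201.7746]), array([  33,   35, 1007], dtype=int32))]
```

```bash
cat > tgt.py <<'E'
from h import *
np.set_printoptions(precision=4,suppress=True)
t=camera_params("top");S=camera_params("side")
T,r=tri([ray(t,(241.3,171.95)),ray(S,(261.86,181.27)),ray(load("w2"),(265.1,132.7))])
psi=-.2665;n=np.array([-np.sin(.349)*np.cos(psi),-np.sin(.349)*np.sin(psi),np.cos(.349)])
y=-np.array([-np.sin(psi),np.cos(psi),0]);z=-n;x=np.cross(y,z)
Mt=np.c_[x,y,z];off=np.array([0,.004,.0787])
s=monitor.sense();M=R.from_rotvec(s["tool_rot"]).as_matrix()
E
python3 - <<'E'
from tgt import *
print("T",T,r)
for g in(.030,):
    p=T+n*g-Mt@off
    print("hover",p,"now",s["eef_pos"],"shift in present tool",1e3*M.T@(p-s["eef_pos"]),"turn",R.from_matrix(M.T@Mt).as_rotvec())
E
```

```text
T [0.5844 0.0275 0.0723] [np.float64(1.1), np.float64(0.4), np.float64(0.9)]
hover [0.5496 0.0412 0.1744] now [ 0.4549 -0.2911  0.2159] shift in present tool [   1.2788 -345.4956   41.6893] turn [ 0.0006  0.3505 -0.0075]
```

```bash
python3 -m handwheel '[0,-10,-15,0,0,0,1, 0,-37,0,0,0,0,1, 0,-37,0,0,0,0,1, 0,-37,0,0,0,0,1, 0,-37,0,0,0,0,1, 0,-37,0,0,0,0,1, 0,-37,0,0,0,0,1, 0,-37,0,0,0,0,1, 0,-37,0,0,0,0,1, 0,-37,0,0,0,0,1]' 40
python3 -m handwheel '[0,0,0,0,0.0876,-0.002,1, 0,0,0,0,0.0876,-0.002,1, 0,0,0,0,0.0876,-0.002,1, 0,0,0,0,0.0876,-0.002,1, 0,0,0,0,0,0,1, 0,0,0,0,0,0,1, 0,0,0,0,0,0,1, 0,0,0,0,0,0,1, 0,0,0,0,0,0,1, 0,0,0,0,0,0,1]'
python3 - <<'E'
from tgt import *
p=T+n*.03-Mt@off
print(s["eef_pos"],"shift",1e3*M.T@(p-s["eef_pos"]),"turn",R.from_matrix(M.T@Mt).as_rotvec(),s["ft_force"],s["joint_pos"])
E
```

```text
clock: 12.93
eef_pos: [0.548, 0.0407, 0.2314]
tool_rot: [3.112, -0.429, -0.001]
ft_force: [0.6, -0.8, -0.3]
finger_gap: 0.0211
clock: 13.77
eef_pos: [0.5488, 0.0385, 0.2316]
tool_rot: [3.021, -0.405, 0.533]
ft_force: [0.5, -0.1, -1.4]
finger_gap: 0.0212
[0.5488 0.0385 0.2316] shift [-19.4364  -2.9158  53.7122] turn [ 0.0015 -0.0003  0.0003] [ 0.5451 -0.0666 -1.3553] [-0.0435  0.0696 -0.3205  0.8398 -0.0772  1.7805]
```

```bash
python3 -m handwheel '[-10,-1.5,20,0,0,0,1, -9.4,-1.4,20,0,0,0,1, 0,0,14,0,0,0,1, 0,0,8,0,0,0,1, 0,0,4,0,0,0,1, 0,0,0,0,0,0,1, 0,0,0,0,0,0,1, 0,0,0,0,0,0,1, 0,0,0,0,0,0,1, 0,0,0,0,0,0,1]'
python3 - <<'E'
from tgt import *
P,im=look(["probe_tip","round_terminal_face"],"w6")
a=get_image("side");b=get_image("top");cv2.imwrite("pics/side6.png",a);cv2.imwrite("pics/top6.png",b)
e=s["eef_pos"];tip=e+M@off
print("tip in face frame (tool axes mm)",1e3*Mt.T@(tip-T),s["ft_force"])
print("pred tip side",proj(S,tip),"wrist",proj(P,tip),"top",proj(t,tip),"T wrist",proj(P,T),"T side",proj(S,T))
q=proj(S,T).astype(int);z=cv2.resize(a[q[1]-45:q[1]+20,q[0]-32:q[0]+33],(390,390),interpolation=2)
q=proj(P,T).astype(int);y0=min(q[1]-65,384-130);print("wcrop",q[0]-65,y0,"scrop",proj(S,T).astype(int)-[32,45])
cv2.imwrite("pics/c6.png",np.hstack([z,cv2.resize(im[y0:y0+130,q[0]-65:q[0]+65],(390,390),interpolation=2)]))
E
```

```text
clock: 14.6
eef_pos: [0.5532, 0.0404, 0.1638]
tool_rot: [3.02, -0.404, 0.536]
ft_force: [-0.2, 0.1, -1.3]
finger_gap: 0.0208
14.65 [0.5532 0.0404 0.1637] [ 3.0205 -0.4039  0.5358] [-0.039   0.1243 -0.443   0.6608 -0.0786  1.7841]
probe_tip [257.6, 212.5] 0.58
round_terminal_face [143.4, 40.5] 0.8
round_terminal_face [254.6, 205.0] 0.69
tip in face frame (tool axes mm) [  0.0521  -0.1616 -18.7875] [-0.2298  0.0794 -1.2618]
pred tip side [259.6279 176.92  ] wrist [254.7743 213.7252] top [240.2477 172.3289] T wrist [254.7023 204.0629] T side [261.9715 181.3971]
wcrop 189 139 scrop [229 136]
```

View pics/c6.png

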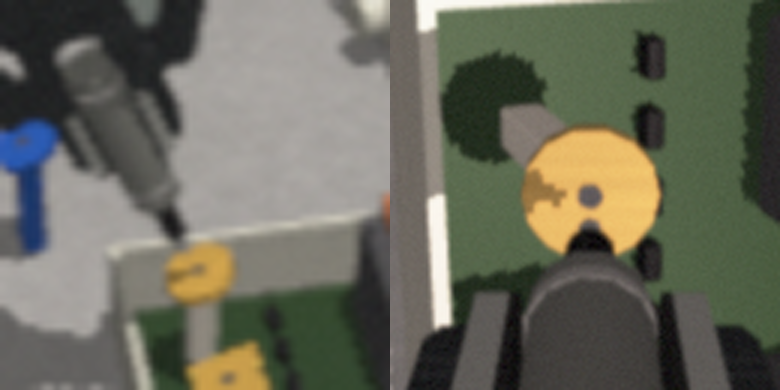

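Both views agree with the model: the face centre is at wrist (255.7,204) and the tip at (255.7,214), within 1 px of prediction. The gap is about 19 mm. I advance along the normal.

```bash
python3 -m handwheel '[0,0,5,0,0,0,1, 0,0,5,0,0,0,1, 0,0,3,0,0,0,1, 0,0,2,0,0,0,1, 0,0,1,0,0,0,1, 0,0,0,0,0,0,1, 0,0,0,0,0,0,1, 0,0,0,0,0,0,1, 0,0,0,0,0,0,1, 0,0,0,0,0,0,1]'
python3 - <<'E'
from tgt import *
tip=s["eef_pos"]+M@off
print("tip in face frame",1e3*Mt.T@(tip-T),"f",s["ft_force"]@n,s["ft_force"],R.from_matrix(M.T@Mt).as_rotvec())
E
python3 -m handwheel '[0,0,1,0,0,0,1, 0,0,0.5,0,0,0,1, 0,0,0.5,0,0,0,1, 0,0,0.5,0,0,0,1, 0,0,0.5,0,0,0,1, 0,0,0.5,0,0,0,1, 0,0,0,0,0,0,1, 0,0,0,0,0,0,1, 0,0,0,0,0,0,1, 0,0,0,0,0,0,1]'
python3 - <<'E'
from tgt import *
tip=s["eef_pos"]+M@off
print("tip in face frame",1e3*Mt.T@(tip-T),"f",s["ft_force"]@n,s["ft_force"],R.from_matrix(M.T@Mt).as_rotvec())
E
```

```text
clock: 15.68
eef_pos: [0.5582, 0.0389, 0.1482]
tool_rot: [3.021, -0.404, 0.535]
ft_force: [-1.1, 0.1, 0.3]
finger_gap: 0.0209
tip in face frame [-0.4621 -0.0102 -2.3056] f 0.6695436151612599 [-1.0681  0.1213  0.3259] [ 0.0012 -0.0015  0.0008]
clock: 16.52
eef_pos: [0.5595, 0.0386, 0.1449]
tool_rot: [3.021, -0.404, 0.535]
ft_force: [-1.1, 0.5, 1.7]
finger_gap: 0.021
tip in face frame [-0.3607 -0.0315  1.2732] f 2.036094220668274 [-1.0513  0.5275  1.7471] [ 0.0011 -0.0016  0.0008]
```

The force estimate says the tip is about half in. I average the force and take a look.

Run:
```python
from tgt import *
F=[];E=[]
for i in range(12):
    im=get_image("wrist");q=monitor.sense();F.append(q["ft_force"]);E.append(q["eef_pos"])
P=camera_params("wrist");F=np.array(F);f=F@n;print("mean f",f.mean(),f.std()/12**.5,F.mean(0));e=np.mean(E,0)
tip=e+M@off;print(1e3*Mt.T@(tip-T),"T wrist",proj(P,T))
a=get_image("side");cv2.imwrite("pics/w7.png",im)
q=proj(S,T).astype(int);z=cv2.resize(a[q[1]-45:q[1]+20,q[0]-32:q[0]+33],(390,390),interpolation=2)
q=proj(P,T).astype(int);x0,y0=q[0]-40,q[1]-40;print("wcrop",x0,y0)
cv2.imwrite("pics/c7.png",np.hstack([z,cv2.resize(im[y0:y0+80,x0:x0+80],(390,390),interpolation=2)]))
```

```text
mean f 2.501031893277703 0.1298556561056265 [-1.8377  0.2609  1.9914]
[-0.3804 -0.0226  1.298 ] T wrist [255.3956 214.5584]
wcrop 215 174
```

View pics/c7.png

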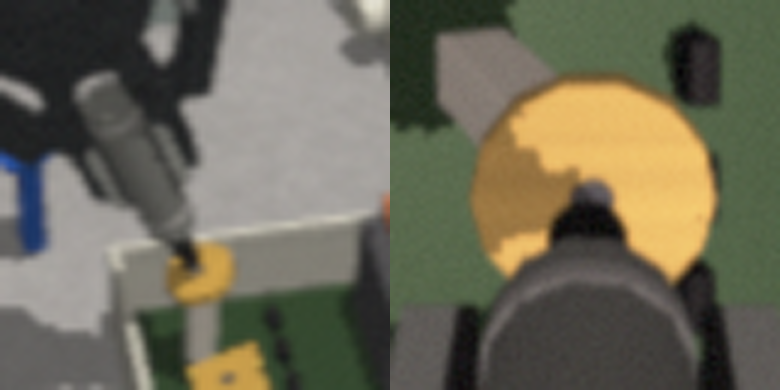

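The tip sits on the disc centre at wrist crop (595,190), with the disc centred at about (594,193). The push depends on the sensor's zero, so I back off briefly to measure that and then come back.

```bash
cat > avg.py <<'E'
from tgt import *
F=[];E=[]
for i in range(12):
    get_image("wrist");q=monitor.sense();F.append(q["ft_force"]);E.append(q["eef_pos"])
f=np.array(F)@n;e=np.mean(E,0);print("f",f.mean(),f.std()/12**.5,np.mean(F,0),"tip face",1e3*Mt.T@(e+M@off-T),q["finger_gap"],q["clock"])
E
python3 -m handwheel '[0,0,-2,0,0,0,1, 0,0,-3,0,0,0,1, 0,0,-3,0,0,0,1, 0,0,-1,0,0,0,1, 0,0,0,0,0,0,1, 0,0,0,0,0,0,1, 0,0,0,0,0,0,1, 0,0,0,0,0,0,1, 0,0,0,0,0,0,1, 0,0,0,0,0,0,1]'; python3 avg.py
python3 -m handwheel '[0,0,2,0,0,0,1, 0,0,1,0,0,0,1, 0,0,1,0,0,0,1, 0,0,1,0,0,0,1, 0,0,1,0,0,0,1, 0,0,1,0,0,0,1, 0,0,0.5,0,0,0,1, 0,0,0.5,0,0,0,1, 0.3,0,0,0,0,0,1, 0,0,0,0,0,0,1]'; python3 avg.py
```

```text
clock: 18.0
eef_pos: [0.5565, 0.0394, 0.1531]
tool_rot: [3.021, -0.404, 0.534]
ft_force: [0.2, -0.6, -0.6]
finger_gap: 0.0207
f -0.46008358111463643 0.12798465443524903 [-0.1686 -0.1033 -0.5389] tip face [-0.4857 -0.0174 -7.655 ] 0.021167299118521284 18.6
clock: 19.43
eef_pos: [0.5593, 0.0387, 0.1458]
tool_rot: [3.021, -0.404, 0.534]
ft_force: [-2.3, 0.5, 0.6]
finger_gap: 0.0211
f 1.923910691455408 0.16137048496721473 [-2.2588  0.6773  1.1895] tip face [-0.2929 -0.0209  0.3255] 0.02112858224416632 20.0333
```

Zero is −0.46 N along the normal, so the earlier depth gave 2.96 N, about 4.9 mm in. Going back there and undoing the small sideways shift.

```bash
python3 -m handwheel '[-0.3,0,0,0,0,0,1, 0,0,0.5,0,0,0,1, 0,0,0.5,0,0,0,1, 0,0,0,0,0,0,1, 0,0,0,0,0,0,1, 0,0,0,0,0,0,1, 0,0,0,0,0,0,1, 0,0,0,0,0,0,1, 0,0,0,0,0,0,1, 0,0,0,0,0,0,1]'; python3 avg.py
python3 - <<'E'
from tgt import *
print("lateral/normal in face axes",Mt.T@(s["ft_force"]+[.17,.10,.54]),R.from_matrix(M.T@Mt).as_rotvec())
P,im=look(["probe_tip","round_terminal_face"],"w8");P7=proj(P,T).astype(int)
x0,y0=P7[0]-40,P7[1]-40
a=get_image("side");q=proj(S,T).astype(int)
b=get_image("top");c=cv2.resize(b[110:270,100:400],(780,416))
z=np.hstack([cv2.resize(a[q[1]-30:q[1]+12,q[0]-41:q[0]+43],(390,180),interpolation=2),cv2.resize(im[y0:y0+80,x0:x0+80],(390,180),interpolation=2)])
cv2.imwrite("pics/c8.png",np.vstack([z,c]))
E
```

```text
clock: 20.87
eef_pos: [0.5595, 0.0386, 0.1449]
tool_rot: [3.021, -0.404, 0.535]
ft_force: [-1.7, 0.7, 1.6]
finger_gap: 0.021
f 2.284848025523432 0.15884027968690317 [-1.7673  0.1772  1.794 ] tip face [-0.3825 -0.0197  1.3095] 0.021208682647536142 21.4667
lateral/normal in face axes [-0.7961  0.3366 -2.3308] [ 0.0012 -0.0015  0.0008]
21.5167 [0.5595 0.0386 0.1448] [ 3.0206 -0.404   0.5345] [-0.0423  0.1517 -0.4634  0.6136 -0.0776  1.781 ]
round_terminal_face [133.2, 34.4] 0.79
round_terminal_face [258.0, 214.7] 0.6
```

View pics/c8.png

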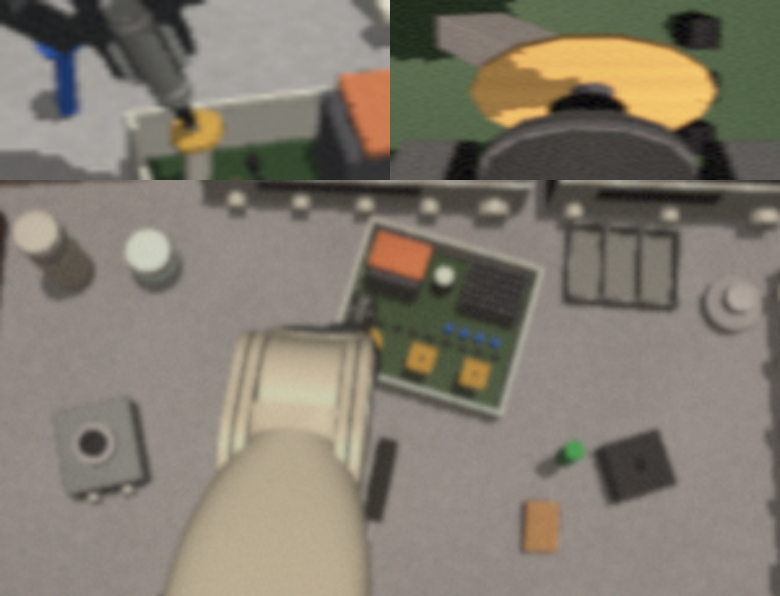

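The tip is on the disc centre, everything else is where it was, and the average push is about 2.85 N (roughly 4.6–5 mm in). Handing in.

```bash
python3 -c "
from plant import workorder,monitor
print(workorder.hand_in());s=monitor.sense();print(s['clock'],s['ft_force'],s['finger_gap'])"
```

```text
the job is handed in; nothing more can be done
None
the job is handed in; nothing more can be done
```

The job is done and handed in at about 21.6 s, with the arm still holding the probe on the round brass terminal.

- **Button:** I pressed it with the closed fingertips. It stopped after about 6 mm of travel with 16 N on the wrist, so it was fully down, and I then lifted clear. I didn't measure it coming back up; the later top picture shows nothing amiss.
- **Probe:** I took the grey probe from its stand, leaving the green one alone. It sits about 4 mm off the middle of the pads; I measured this and allowed for it.
- **Contact position:** The last wrist and side pictures show the tip on the middle of the round disc. The computed offset is about 0.4 mm, against a calibration good to 2 mm. The tool is within 0.002 rad of the intended square pose. That pose uses the slope you gave and the row direction I measured from the pictures.
- **Push:** The first touch left the depth unclear, because the force zero was uncertain. I backed off to measure the zero, then went back in. The two averages at the final depth were 2.96 N and 2.74 N, which puts the tip about 4.4–4.9 mm in. The side force was about 0.9 N.
- **Surroundings:** The square terminals were not touched. In the last top picture, everything in view was where it started; the arm hid part of the bench, including the volume knob and the blue look-alike.

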